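# Sort the lap rollers and rubbing stones off the drip rack

## Task

Clear the sloping drip rack: put the two round iron lap rollers in the round steel pan and the two rectangular rubbing stones in the rectangular wooden tray, each lying down on the container's bottom and not on top of another. Lower each piece in rather than dropping it from well above the rim, let go of everything, and leave the other things on the bench where they are.

Things in the scene. Friction and masses are not known exactly. Their poses are not given: they have to be found in the camera images.
- rack: Dark wooden rack, fixed, 280 mm wide (its y), 160 mm deep, its board sloping 30 deg from level, low edge towards the robot. Origin on the bench under the board's middle: x away from the robot (up-slope), y along the width, z up. Two 16 mm copper uprights at rack x +80, y +-128 mm bend forward 275 mm up to carry the pipe.
- rack_slots (a point): Middle of the board's surface, 105 mm above the rack's origin; axes as the rack's. Four slots at y -108, -36, 36, 108 mm, running up the slope. 12 mm high ribs stand beside each piece only 35 to 55 mm up and down from its middle, 19 mm either side of the slot's middle line; the 70 mm between is free for fingers. A 14 mm lip closes the low end.
- rack_pipe (a point): Middle of the 18 mm copper drip pipe along rack y: rack x -20 mm, 275 mm above the bench. It bars a gripper pointing straight down; one tilted about 30 deg, square to the board, coming from the robot's side, clears it. After lifting about 30 mm off the board, bring a piece towards the robot before raising it, or its upper end meets the pipe.
- pan: Round steel pan, fixed, 220 mm across at the rim, 200 mm at the foot, 42 mm high, wall 4 mm, inner floor 5 mm above the bench. Origin under its centre, z up. It stands left or right of the rack, nearer the robot (the other side has the tray).
- tray: Rectangular pale wooden tray, fixed, 170 mm (its x) by 220 mm (its y), 42 mm high, walls 8 mm, inner floor about 8 mm above the bench. Origin under its centre, z up. It stands on the other side of the rack from the pan.
- roller_a: Dark cast-iron lap roller, round: 110 mm long, a drum 32 mm across and 56 mm long in the middle, thin 18 mm necks and a 32 mm collar at each end. Mass about 0.4 kg. Origin at its centre, 16 mm from its surface; x is its long axis; it may turn about x. It starts lying in one of the four slots of the rack, its long axis up the 30-degree slope; which slot is drawn by lot.
- roller_b: Dark cast-iron lap roller, round: 110 mm long, a drum 32 mm across and 56 mm long in the middle, thin 18 mm necks and a 32 mm collar at each end. Mass about 0.4 kg. Origin at its centre, 16 mm from its surface; x is its long axis; it may turn about x. It starts lying in one of the four slots of the rack, its long axis up the 30-degree slope; which slot is drawn by lot.
- stone_a: Pale grey rubbing stone, a rectangular bar 110 mm long (its x), 36 mm wide (its y), 32 mm thick (its z). Mass about 0.26 kg. Origin at its centre. It starts lying in one of the four slots of the rack, its long axis up the 30-degree slope; which slot is drawn by lot.
- stone_b: Pale grey rubbing stone, a rectangular bar 110 mm long (its x), 36 mm wide (its y), 32 mm thick (its z). Mass about 0.26 kg. Origin at its centre. It starts lying in one of the four slots of the rack, its long axis up the 30-degree slope; which slot is drawn by lot.
- pendant: Violet glass drop pendant lying on the bench, 75 mm long, 38 mm thick; bystander. Origin on the bench under it.
- pumice: Pumice block 90 x 50 x 30 mm on the bench, not on the rack; bystander, not to be sorted. Origin under its centre.
- loupe: Brass-rimmed loupe, 60 mm across and 14 mm high with a short tang, flat on the bench; bystander. Origin under the lens.
- set_square: Steel set-square lying flat behind the rack, 100 x 120 mm, 16 mm high; bystander. Origin under it.
- brush: Bench brush lying behind the rack, about along y; bystander.
- polish_jar: Jar, 64 mm across, 90 mm high, standing right of the rack towards the back; bystander. Origin under it.
- oil_can: Can, 56 mm across, 100 mm high, standing left of the rack towards the back; bystander. Origin under it.

How it is judged:
By the outcome, as a careful person would: the job done as asked, in the order asked, and still so for the second after the job is handed in, with the robot touching nothing.
It also fails if it takes over 72 s, if anything falls off the work surface, if the arm or the gripper's body presses on something with over 40 N, if the wrist force passes 120 N, or if a joint passes its speed limit or range.

## Robot

A 6-joint arm with a two-finger parallel gripper is mounted at the origin on the work surface. World frame = base frame: x ahead of the robot, y to its left, z up, the work surface at z = 0. Lengths are in m, angles in rad, forces in N, time in s.
With the tool pointing down it reaches from about 0.25 to 0.775 m from the base axis. Payload 4 kg.
Tool frame: the origin (TCP) lies at the very end of the fingers, on their centre line; the grasp point (between the pads) lies 19 mm behind it (robot.pinch_z is the distance from the TCP to the grasp point, in m); z points along the fingers, y is the line along which they close (so a half turn about z gives the same grasp; the last joint's range is limited). The gripper opens to 94 mm and grips with 3 to 60 N. Pads are 16 mm wide; open, the fingers measure 119 mm over their backs; the gripper's body (75 mm by 177 mm) begins 78 mm behind the grasp point.
Start: joints at [-1.215, 0.087, 1.371, -0, 1.684, -0.103], TCP at [0.244, -0.493, 0.206] pointing down, gripper open.
Joint ranges: [-3.1, 3.1], [-0.76, 2.03], [0.27, 2.55], [-1.08, 4.22], [0.17, 2.65], [-2.57, 2.57]. Speed limits (rad/s): [2.79, 2.79, 3.14, 3.14, 3.14, 3.14].

## Interface

Orientations are given as [roll, pitch, yaw] about the fixed x, y, z axes, in that order (R = Rz(yaw) Ry(pitch) Rx(roll)).
In Python, from bench import robot gives the robot as it stands.
- The arm moves only by the tool arm_command, never from a script. Its argument "targets" is one flat list of numbers, 7 for each row, row after row: the turn, a rotation vector about the tool's x, y, z in degrees, then the shift along the tool's x, y, z in mm, then the closure, from -1 (fully open) to 1 (shut). In form: [ax, ay, az, x, y, z, hand, ax, ay, az, x, y, z, hand, ...]. A call has 1 to 20 rows; each row is the pose to reach, as a shift and turn from the pose commanded when the call began, along the tool's axes at that moment; what a row does not reach only later rows make up. A row lasts 1/10 s, in which the tool goes at most 50 mm and 8.59 degrees, less where a joint would pass 70% of its speed; a pose out of reach is approached as far as the arm can. A call with a gripper value outside its range is refused whole. The fingers move at their own pace and stop on an object; the grip force is fixed at half the most. Time passes only in rows, so rows that repeat a pose let the fingers close. It gives the time, the measured TCP pose, the force, the opening and the grip force at its end, in the units of the state.
- robot.get_obs(): the state, without advancing time (a new reading comes with each control period).
- robot.snapshot(name): name is "scene" or "top"; returns a dict with "color" (384x512x3 uint8, red, green, blue), "range_z" (384x512 float32, m along the optical axis (not along the pixel's ray), 0 where there is no reading), "fx", "fy", "cx", "cy" (pixels), "dist_coeffs" ([k1, k2, p1, p2, k3] as OpenCV has them; the pictures are not rectified), "T" (4x4, takes a point from camera to world coordinates). Camera axes: x right, y down, z forward; pixel columns grow to the right and rows downward; lengths in m; the calibration is good to about 2 mm. A picture is of the moment at which its call begins.
- robot.close_job(): hands the job in; it is judged then, once.
The state is a dict: "time": time; "joint_positions": joint angles; "qvel": joint speeds; "joint_torque": joint torques, N m; "tool_pos": TCP position; "ee_rot": TCP orientation; "wrist_force": force on the tool from outside, world axes, zero at the start; "wrist_torque": the same for the moment, N m; "width": finger opening in m; "finger_force": force on a finger pad.
Only numpy, scipy, OpenCV 4.12 (cv2) and the standard library are available. Lean on these libraries where they do the work, as an engineer would, in place of code of your own. Each camera call takes 0.05 s, during which the arm holds its last target. There are 200 camera calls.

## Working session

There is one attempt and no reset: what is moved stays moved. The work goes in short steps, Python scripts to look and compute and a tool call to move; the robot and the scene stay as the last step left them, time stands still between calls to the robot, and variables do not carry over. Pictures are saved under pics/ and viewed, at most 10 in all, crops included, and the job is handed in when it is done.

Besides the shell and the picture viewer there is one more tool, called after "Call:" by a JSON object that holds its "api" and its "payload". arm_command: Moves the arm, as the interface text tells. Its arguments: {"type":"object","properties":{"targets":{"type":"array"}},"required":["targets"]}

```bash
mkdir -p pics; ls
cat > h.py <<'E'
import numpy as np, cv2
from bench import robot
from scipy.spatial.transform import Rotation as R
def pts(s):
    h,w=s["range_z"].shape
    uv=np.stack(np.meshgrid(np.arange(w),np.arange(h)),-1).reshape(-1,1,2).astype(np.float64)
    K=np.array([[s["fx"],0,s["cx"]],[0,s["fy"],s["cy"]],[0,0,1]])
    n=cv2.undistortPoints(uv,K,np.array(s["dist_coeffs"],float)).reshape(h,w,2)
    z=s["range_z"].astype(float)
    P=np.dstack([n*z[...,None],z])
    W=P@s["T"][:3,:3].T+s["T"][:3,3]
    W[z==0]=np.nan
    return W
E
python3 - <<'E'
from h import *
print(robot.get_obs())
for n in("scene","top"):
    s=robot.snapshot(n); cv2.imwrite(f"pics/{n}0.png",s["color"][...,::-1]); np.savez(f"{n}0.npz",c=s["color"],W=pts(s)); print(s["T"].round(3))
a=[cv2.imread(f"pics/{n}0.png") for n in("scene","top")]
E
```

```text
pics
{'time': 0.0, 'joint_positions': array([-1.21513018e+00,  8.79330935e-02,  1.37218517e+00, -8.26235219e-06,
        1.68363444e+00, -1.03093156e-01]), 'qvel': array([-7.04703007e-05,  6.68152574e-04, -2.39474653e-03,  1.22488035e-04,
       -1.94093111e-04,  5.10006817e-05]), 'joint_torque': array([-1.63345503e-04, -3.40186858e+01, -3.02426291e+01,  7.17604277e-02,
        3.29782872e-02, -1.73851477e-04]), 'tool_pos': array([ 0.24336772, -0.49262499,  0.20435122]), 'ee_rot': array([-3.13944323e+00, -2.14123236e-04,  4.58758153e-01]), 'wrist_force': array([-0.39038052,  0.38779469,  0.27104113]), 'wrist_torque': array([-0.01775642,  0.00109481, -0.01491421]), 'finger_force': 0.0, 'width': 0.09413110902152717}
[[ 0.634  0.461 -0.621  1.305]
 [ 0.773 -0.357  0.524 -0.623]
 [ 0.02  -0.812 -0.583  0.851]
 [ 0.     0.     0.     1.   ]]
[[ 0.039 -0.977  0.211  0.343]
 [-0.999 -0.04   0.004  0.005]
 [ 0.005 -0.211 -0.977  1.236]
 [ 0.     0.     0.     1.   ]]
```

View pics/top0.png

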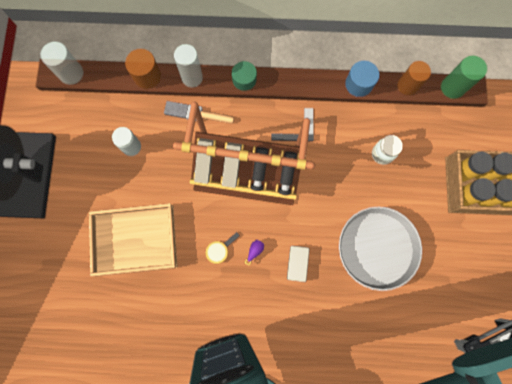

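View pics/scene0.png

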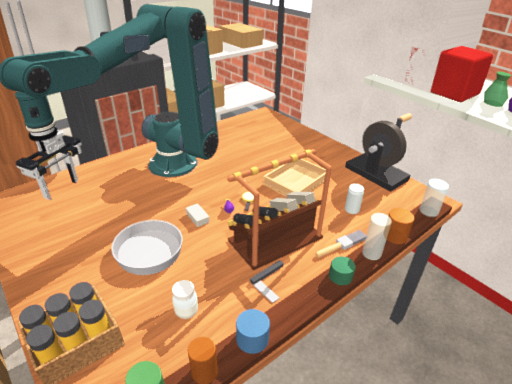

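The top view shows two pale stones in the left slots (pixels ~(203,160), (231,165)), two dark rollers at right ((260,168), (288,172)), the tray at (132,240) and the pan at (380,248). The pipe crosses the rack at row ~155, and the scene view agrees.

```bash
cat >> h.py <<'E'
def rack(W):
    # pipe line -> rack pose
    m=np.zeros(W.shape[:2],bool); m[130:180,170:320]=True
    with np.errstate(invalid='ignore'): m&=(W[...,2]>.272)&(W[...,2]<.295)
    P=W[m][:, :2].astype(np.float32)
    vx,vy,x0,y0=cv2.fitLine(P,cv2.DIST_HUBER,0,.01,.01).ravel()
    d=np.array([vx,vy])*np.sign(vy); t=(P-[x0,y0])@d
    c=np.array([x0,y0])+d*(np.percentile(t,1)+np.percentile(t,99))/2
    yaw=np.arctan2(-d[0],d[1]); ex=np.array([np.cos(yaw),np.sin(yaw)])
    o=c+.02*ex
    return o,yaw,len(P),np.ptp(t)
def board(o,yaw):
    B=R.from_euler('zy',[yaw,-np.pi/6]).as_matrix()
    return B,np.array([*o,.105])
E
python3 - <<'E'
from h import *
d=np.load("top0.npz"); W=d["W"]; c=d["c"]
o,yaw,n,l=rack(W); print("rack",o.round(4),np.degrees(yaw).round(2),n,l)
B,p=board(o,yaw)
L=(W-p)@B
reg=np.zeros(W.shape[:2],bool); reg[130:205,185:315]=True
g=reg&(np.abs(L[...,0])<.09)&(np.abs(L[...,1])<.15)
print("board z med",np.nanpercentile(L[g&(abs(L[...,2])<.01)][:,2],[10,50,90]))
for y in(-.108,-.036,.036,.108):
    m=g&(abs(L[...,1]-y)<.026)&(L[...,2]>.018)&(L[...,2]<.045)
    P=L[m]; print(y,len(P),np.percentile(P,[3,50,97],axis=0).round(4).tolist(),c[m].mean(0).round())
    mm=m&(L[...,2]>.022); print("  y mid",((np.percentile(L[mm][:,1],2)+np.percentile(L[mm][:,1],98))/2).round(4))
# lip fit check: brass lip in low end
def box(r0,r1,c0,c1,z0,z1):
    m=np.zeros(W.shape[:2],bool); m[r0:r1,c0:c1]=True; m&=(W[...,2]>z0)&(W[...,2]<z1); return W[m][:,:2]
P=box(195,285,80,185,.03,.055); r=cv2.minAreaRect((P*1000).astype(np.float32)); print("tray",r)
P=box(200,300,330,430,.035,.055); print("pan",cv2.minEnclosingCircle((P*1000).astype(np.float32)))
for nme,b in dict(pend=(235,270,243,268,.008,.06),loupe=(225,270,200,243,.006,.06),pum=(240,290,280,315,.015,.06),jar=(125,170,365,410,.05,.12),can=(120,160,105,145,.05,.12)).items():
    print(nme,cv2.minAreaRect((box(*b)*1000).astype(np.float32)))
E
```

```text
rack [0.6252 0.0335] -4.47 1534 0.3151704
board z med [-0.00587706  0.00106733  0.00737783]
-0.108 480 [[-0.0637, -0.1283, 0.0187], [-0.0109, -0.1065, 0.0332], [0.055, -0.0915, 0.0401]] [102.  92.  75.]
  y mid -0.1071
-0.036 418 [[-0.0567, -0.0502, 0.019], [-0.0057, -0.0349, 0.0307], [0.0558, -0.0203, 0.0358]] [86. 80. 71.]
  y mid -0.035
0.036 497 [[-0.0493, 0.0199, 0.0241], [-0.0044, 0.0369, 0.0299], [0.0568, 0.0541, 0.0338]] [203. 191. 166.]
  y mid 0.0372
0.108 476 [[-0.0476, 0.0918, 0.0211], [-0.0062, 0.109, 0.0259], [0.058, 0.1256, 0.0299]] [202. 190. 165.]
  y mid 0.109
tray ((430.6790771484375, 329.14349365234375), (170.62232971191406, 221.70651245117188), 8.226990699768066)
pan ((433.9960021972656, -328.7406311035156), 110.66333770751953)
pend ((408.76788330078125, 0.7792129516601562), (36.307373046875, 74.18083953857422), 72.51813507080078)
loupe ((422.5144348144531, 92.27732849121094), (113.31256103515625, 111.59795379638672), 5.2919135093688965)
pum ((385.0101318359375, -114.58208465576172), (50.187416076660156, 90.13638305664062), 84.94510650634766)
jar ((698.4872436523438, -348.4263000488281), (55.94377899169922, 59.96110534667969), 5.257195949554443)
can ((690.7255859375, 362.640625), (50.6987419128418, 54.532588958740234), 1.3254929780960083)
```

Run:
```python
from h import *
from scipy.optimize import least_squares
d=np.load("top0.npz"); W=d["W"]; c=d["c"].astype(int)
o,yaw,n,l=rack(W); B,p=board(o,yaw); L=(W-p)@B
reg=np.zeros(W.shape[:2],bool); reg[130:205,185:315]=True
T=[]
for y in(.036,.108):
    m=reg&(abs(L[...,1]-y)<.015)&(abs(L[...,0])<.045)&(L[...,2]>.018)&(L[...,2]<.04)&(W[...,2]<.2)
    P=W[m]; q=P.mean(0); n=np.linalg.svd(P-q)[2][2]; n*=np.sign(n[2]); print("stone",q.round(4),"n",n.round(3),"tilt",np.degrees(np.arccos(n[2])).round(1),"yaw",np.degrees(np.arctan2(-n[1],-n[0])).round(1))
    mm=reg&(abs(L[...,1]-y)<.024)&(L[...,2]>.024-(y>.1)*.004)&(L[...,2]<.04)&(c.min(-1)>130)
    print(cv2.minAreaRect((L[mm][:,:2]*1000).astype(np.float32)))
# pipe, central only, straight portions
m=reg&(abs(L[...,1])<.11)&(W[...,2]>.265)&(W[...,2]<.295)
P=W[m]; v=cv2.fitLine(P.astype(np.float32),cv2.DIST_HUBER,0,.01,.01).ravel(); print("pipe",v.round(4),"yaw",np.degrees(np.arctan2(-v[0],v[1])))
# board level
m=reg&(abs(L[...,2])<.012)&(abs(L[...,0])<.06)&(abs(abs(L[...,1])-.072)<.012)|reg&(abs(L[...,2])<.012)&(abs(L[...,0])<.06)&(abs(L[...,1])<.012)
P=W[m]; q=np.median(P,0); n=np.linalg.svd(P-P.mean(0))[2][2]; n*=np.sign(n[2]); print("board",len(P),n.round(3),"yaw",np.degrees(np.arctan2(-n[1],-n[0])).round(1))
# scene-view check
d=np.load("scene0.npz"); W=d["W"]; L=(W-p)@B
m=(abs(L[...,1])<.11)&(W[...,2]>.265)&(W[...,2]<.295)&(abs(W[...,0]-.605)<.05)
v=cv2.fitLine(W[m].astype(np.float32),cv2.DIST_HUBER,0,.01,.01).ravel(); print("pipe scene",v.round(4),"yaw",np.degrees(np.arctan2(-v[0],v[1])))
```

```text
stone [0.6047 0.0702 0.1279] n [-0.496  0.07   0.866] tilt 30.0 yaw -8.1
((2.9857521057128906, 37.48207092285156), (34.768157958984375, 108.5479507446289), 88.93189239501953)
stone [0.6114 0.1421 0.1272] n [-0.499  0.06   0.864] tilt 30.2 yaw -6.9
((3.47052001953125, 109.62943267822266), (34.89278030395508, 109.25054168701172), 89.25587463378906)
pipe [0.1126 0.9936 0.0035 0.6035 0.029  0.2838] yaw -6.4677267
board 983 [-0.481  0.048  0.875] yaw -5.7
pipe scene [1.110e-01 9.938e-01 8.000e-04 6.109e-01 2.190e-02 2.799e-01] yaw -6.372738
```

```bash
cat >> h.py <<'E'
YAW=np.radians(-6.4)
E
python3 - <<'E'
from h import *
d=np.load("top0.npz"); W=d["W"]; o=np.array([.6252,.0335]); B,p=board(o,YAW); L=(W-p)@B
reg=np.zeros(W.shape[:2],bool); reg[130:205,185:315]=True
print("B",B.round(3).tolist())
for y in(-.108,-.036,.036,.108):
    m=reg&(abs(L[...,1]-y)<.03)&(L[...,2]>.022)&(L[...,2]<.045)&(abs(L[...,0])<.08)&(W[...,2]<.2)
    r=cv2.minAreaRect((L[m][:,:2]*1000).astype(np.float32))
    top=np.percentile(L[m&(abs(L[...,0])<.03)][:,2],80 if y<0 else 50)
    k=np.array([r[0][0]/1000,r[0][1]/1000,top-.016])
    print(y,np.round(r[0],1),np.round(r[1],1),round(r[2],1),"top",top.round(4),"centre",(p+B@k).round(4))
s=robot.get_obs(); print(s["tool_pos"],s["ee_rot"])
E
```

```text
B [[0.861, 0.097, -0.5], [-0.111, 0.994, -0.0], [0.497, 0.056, 0.866]]
-0.108 [  -0.2 -111.8] [120.3  46.4] 0.5 top 0.0378 centre [ 0.6034 -0.0776  0.1176]
-0.036 [  2.8 -35.2] [111.3  30.8] 1.3 top 0.034 centre [ 0.6152 -0.0018  0.12  ]
0.036 [ 2.7 37.3] [110.1  36.3] 1.3 top 0.0301 centre [0.6241 0.0703 0.1206]
0.108 [  0.3 108.8] [110.2  35.9] 0.7 top 0.0261 centre [0.6309 0.1416 0.12  ]
[ 0.24342081 -0.49267281  0.20443655] [-3.13966001e+00 -2.13254701e-04  4.58817591e-01]
```

```bash
sed -i "s/'zy'/'ZY'/" h.py
python3 - <<'E'
from h import *
d=np.load("top0.npz"); W=d["W"]; o=np.array([.6252,.0335]); B,p=board(o,YAW); L=(W-p)@B
reg=np.zeros(W.shape[:2],bool); reg[130:205,185:315]=True
print("B",B.round(3).tolist())
for y in(-.108,-.036,.036,.108):
    m=reg&(abs(L[...,1]-y)<.026)&(L[...,2]>.022)&(L[...,2]<.045)&(abs(L[...,0])<.08)&(W[...,2]<.2)
    r=cv2.minAreaRect((L[m][:,:2]*1000).astype(np.float32))
    top=np.percentile(L[m&(abs(L[...,0])<.03)][:,2],80 if y<0 else 50)
    k=np.array([r[0][0]/1000,r[0][1]/1000,top-.016])
    print(y,np.round(r[0],1),np.round(r[1],1),round(r[2],1),"top",top.round(4),"centre",(p+B@k).round(4))
E
```

```text
B [[0.861, 0.111, -0.497], [-0.097, 0.994, 0.056], [0.5, -0.0, 0.866]]
-0.108 [   2.7 -108.3] [110.3  29.7] 0.4 top 0.032 centre [ 0.6075 -0.0735  0.1203]
-0.036 [  2.4 -36.4] [111.3  29.9] 0.4 top 0.032 centre [ 0.6152 -0.002   0.1201]
0.036 [ 3.3 35.8] [110.1  36.5] 0.5 top 0.032 centre [0.6241 0.0696 0.1205]
0.108 [  2.4 107.7] [110.9  36.6] 0.2 top 0.032 centre [0.6313 0.1412 0.1201]
```

```bash
cat >> h.py <<'E'
O=np.array([.6252,.0335]); B,PB=board(O,YAW)
EX=np.array([np.cos(YAW),np.sin(YAW),0]); BZ=B[:,2]
RG=B@np.diag([1,-1,-1])            # tool square to board
DOWN=lambda y:R.from_euler('xyz',[np.pi,0,y]).as_matrix()
C=dict(ra=np.array([.6075,-.0735,.1203]),rb=np.array([.6152,-.002,.1201]),sa=np.array([.6241,.0696,.1205]),sb=np.array([.6313,.1412,.1201]))
def rows(goals):
    s=robot.get_obs(); p=np.array(s["tool_pos"]); r=R.from_euler('xyz',s["ee_rot"]).as_matrix()
    print("t",round(s["time"],2),"tcp",p.round(4),"rpy",np.degrees(s["ee_rot"]).round(1),"w",round(s["width"],4),"ff",round(float(np.max(s["finger_force"])),1),"q",np.round(s["joint_positions"],2))
    for n,(q,Q) in goals.items():
        rv=np.degrees(R.from_matrix(r.T@Q).as_rotvec()); d=r.T@(q-p)*1000
        print(n,rv.round(1).tolist(),d.round(0).tolist(),"dist",np.linalg.norm(d).round(),"ang",np.linalg.norm(rv).round())
def pick(k):
    g=C[k]-.012*BZ
    return dict(W1=(g+.10*BZ-.10*EX,RG),W2=(g+.05*BZ,RG),G=(g,RG),L=(g+.035*BZ,RG),X=(g+.035*BZ-.13*EX,RG),U=(g+.035*BZ-.13*EX+[0,0,.05],RG))
E
python3 - <<'E'
from h import *
rows(pick('ra'))
E
```

```text
t 0.1 tcp [ 0.2434 -0.4927  0.2044] rpy [-179.9   -0.    26.3] w 0.0941 ff 0.0 q [-1.22  0.09  1.37  0.    1.68 -0.1 ]
W1 [-8.7, 29.2, 31.9] [391.0, -292.0, 9.0] dist 488.0 ang 44.0
W2 [-8.7, 29.2, 31.9] [496.0, -225.0, 52.0] dist 547.0 ang 44.0
G [-8.7, 29.2, 31.9] [517.0, -211.0, 95.0] dist 567.0 ang 44.0
L [-8.7, 29.2, 31.9] [502.0, -221.0, 65.0] dist 553.0 ang 44.0
X [-8.7, 29.2, 31.9] [393.0, -291.0, 65.0] dist 493.0 ang 44.0
U [-8.7, 29.2, 31.9] [393.0, -291.0, 15.0] dist 489.0 ang 44.0
```

Call:
{"api": "arm_command", "payload": {"targets": [-1,2,3,20,-15,-10,-0.28,-2,6,7,50,-37,-15,-0.28,-3,9,10,85,-63,-15,-0.28,-4,13,14,125,-93,-15,-0.28,-5,17,18,165,-123,-15,-0.28,-6,20,22,205,-153,-12,-0.28,-7,23,26,245,-183,-8,-0.28,-8,26,29,285,-213,-4,-0.28,-8.7,29.2,31.9,320,-239,0,-0.28,-8.7,29.2,31.9,355,-265,4,-0.28,-8.7,29.2,31.9,380,-284,8,-0.28,-8.7,29.2,31.9,391,-292,9,-0.28,-8.7,29.2,31.9,391,-292,9,-0.28,-8.7,29.2,31.9,391,-292,9,-0.28]}}

```text
time: 1.5
tool_pos: [0.4645, -0.0581, 0.196]
ee_rot: [3.139, -0.524, -0.109]
wrist_force: [-0.2, 0.2, 0.5]
width: 0.0602
finger_force: 0.0
```

Run:
```python
from h import *
rows(pick('ra'))
```

```text
t 1.5 tcp [ 0.4645 -0.0581  0.196 ] rpy [179.8 -30.   -6.3] w 0.0602 ff 0.0 q [-0.32 -0.51  1.97  0.11  1.17  1.34]
W1 [0.1, -0.0, 0.1] [0.0, -1.0, -1.0] dist 1.0 ang 0.0
W2 [0.1, -0.0, 0.1] [87.0, -1.0, 99.0] dist 132.0 ang 0.0
G [0.1, -0.0, 0.1] [87.0, -1.0, 149.0] dist 173.0 ang 0.0
L [0.1, -0.0, 0.1] [87.0, -1.0, 114.0] dist 144.0 ang 0.0
X [0.1, -0.0, 0.1] [-26.0, -1.0, 49.0] dist 56.0 ang 0.0
U [0.1, -0.0, 0.1] [-1.0, -1.0, 6.0] dist 6.0 ang 0.0
```

Call:
{"api": "arm_command", "payload": {"targets": [0,0,0,15,-1,15,-0.28,0,0,0,45,-1,45,-0.28,0,0,0,72,-1,72,-0.28,0,0,0,85,-1,90,-0.28,0,0,0,87,-1,105,-0.28,0,0,0,87,-1,122,-0.28,0,0,0,87,-1,138,-0.28,0,0,0,87,-1,147,-0.28,0,0,0,87,-1,149,-0.28,0,0,0,87,-1,149,-0.28,0,0,0,87,-1,149,0.6,0,0,0,87,-1,149,0.8,0,0,0,87,-1,149,0.8,0,0,0,87,-1,149,0.8,0,0,0,87,-1,149,0.8,0,0,0,87,-1,149,0.8]}}

```text
time: 3.1
tool_pos: [0.6141, -0.0744, 0.1118]
ee_rot: [3.138, -0.526, -0.11]
wrist_force: [-3.3, -2.4, 3.3]
width: 0.031
finger_force: 30.0
```

```bash
cat >> h.py <<'E'
PAN=np.array([.434,-.3287]); TRAY=np.array([.4307,.3291]); TY=np.radians(8.2)
def put(xy,floor,yaw):
    q=np.array([*xy,floor+.016-.012])
    return dict(A=(q+[0,0,.12],DOWN(yaw)),H=(q+[0,0,.04],DOWN(yaw)),P=(q+[0,0,.001],DOWN(yaw)))
def panspot(k,yaw=YAW): return put(PAN+k*np.array([-np.sin(yaw),np.cos(yaw)]),.005,yaw)
def trayspot(k,yaw=TY): return put(TRAY+k*np.array([-np.sin(yaw),np.cos(yaw)]),.008,yaw)
E
python3 - <<'E'
from h import *
rows({k:v for k,v in pick('ra').items() if k in 'GLXU'}|panspot(-.04))
E
```

```text
t 3.1 tcp [ 0.6141 -0.0744  0.1118] rpy [179.8 -30.1  -6.3] w 0.031 ff 30.0 q [-0.25 -0.08  1.82  0.09  0.88  1.39]
G [0.2, -0.1, 0.1] [-2.0, -0.0, 1.0] dist 2.0 ang 0.0
L [0.2, -0.1, 0.1] [-1.0, -0.0, -34.0] dist 34.0 ang 0.0
X [0.2, -0.1, 0.1] [-114.0, -0.0, -99.0] dist 151.0 ang 0.0
U [0.2, -0.1, 0.1] [-89.0, 0.0, -142.0] dist 168.0 ang 0.0
A [0.2, -30.1, 0.0] [-122.0, 313.0, -90.0] dist 348.0 ang 30.0
H [0.2, -30.1, 0.0] [-162.0, 313.0, -20.0] dist 353.0 ang 30.0
P [0.2, -30.1, 0.0] [-182.0, 312.0, 13.0] dist 362.0 ang 30.0
```

Call:
{"api": "arm_command", "payload": {"targets": [0,0,0,0,0,-8,0.8,0,0,0,0,0,-22,0.8,0,0,0,-2,0,-34,0.8,0,0,0,-15,0,-43,0.8,0,0,0,-42,0,-58,0.8,0,0,0,-70,0,-76,0.8,0,0,0,-95,0,-93,0.8,0,-2,0,-110,5,-108,0.8,0,-5,0,-112,20,-118,0.8,0,-9,0,-112,45,-122,0.8,0,-13,0,-113,80,-124,0.8,0,-17,0,-114,118,-122,0.8,0,-21,0,-115,156,-120,0.8,0,-25,0,-116,194,-116,0.8,0,-28,0,-118,232,-110,0.8,0,-30,0,-120,268,-102,0.8,0,-30,0,-122,295,-94,0.8,0,-30,0,-122,309,-90,0.8,0,-30,0,-122,313,-90,0.8,0,-30,0,-122,313,-90,0.8]}}

```text
time: 5.1
tool_pos: [0.4291, -0.3677, 0.129]
ee_rot: [3.14, -0.001, -0.112]
wrist_force: [1.6, 0.3, -4.5]
width: 0.0313
finger_force: 30.0
```

Run:
```python
from h import *
rows(panspot(-.04))
s=robot.snapshot("scene"); cv2.imwrite("pics/s1.png",s["color"][...,::-1])
```

```text
t 5.1 tcp [ 0.4291 -0.3677  0.129 ] rpy [ 1.799e+02 -1.000e-01 -6.400e+00] w 0.0313 ff 30.0 q [-0.81  0.15  1.46 -0.    1.54  0.87]
A [0.1, -0.1, -0.0] [1.0, 1.0, -0.0] dist 1.0 ang 0.0
H [0.1, -0.1, -0.0] [0.0, 1.0, 80.0] dist 80.0 ang 0.0
P [0.1, -0.1, -0.0] [0.0, 1.0, 119.0] dist 119.0 ang 0.0
```

View pics/s1.png

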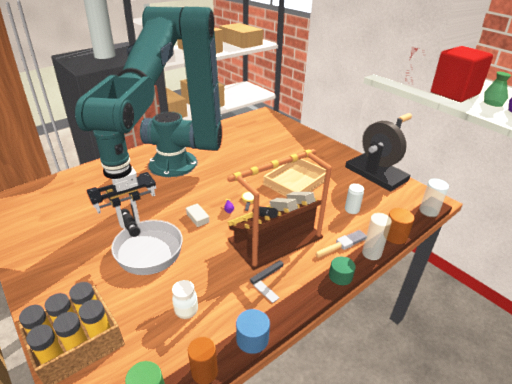

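Picture: the roller is held level between the fingers above the pan ((130,222); pan at (147,247)). Lowering it in.

Call:
{"api": "arm_command", "payload": {"targets": [0,0,0,0,1,15,0.8,0,0,0,0,1,45,0.8,0,0,0,0,1,75,0.8,0,0,0,0,1,95,0.8,0,0,0,0,1,107,0.8,0,0,0,0,1,114,0.8,0,0,0,0,1,118,0.8,0,0,0,0,1,118,0.8,0,0,0,0,1,118,0.8]}}

```text
time: 6.05
tool_pos: [0.4301, -0.3702, 0.0121]
ee_rot: [3.138, -0.003, -0.112]
wrist_force: [-0.3, 0.7, -1.3]
width: 0.0314
finger_force: 30.0
```

Call:
{"api": "arm_command", "payload": {"targets": [0,0,0,0,0,0,0.2,0,0,0,0,0,0,0,0,0,0,0,0,0,-0.2,0,0,0,0,0,0,-0.2,0,0,0,0,0,-5,-0.28,0,0,0,0,0,-25,-0.28,0,0,0,0,0,-60,-0.28,0,0,0,0,0,-100,-0.28,0,0,0,0,0,-125,-0.28,0,0,0,0,0,-130,-0.28,0,0,0,0,0,-130,-0.28]}}

```text
time: 7.15
tool_pos: [0.4295, -0.3697, 0.1415]
ee_rot: [3.138, -0.003, -0.112]
wrist_force: [-1.0, 0.2, -0.4]
width: 0.0603
finger_force: 0.0
```

Run:
```python
from h import *
rows(pick('rb'))
```

```text
t 7.15 tcp [ 0.4295 -0.3697  0.1415] rpy [179.8  -0.2  -6.4] w 0.0603 ff 0.0 q [-0.81  0.14  1.44 -0.    1.56  0.87]
W1 [0.2, 29.8, 0.0] [-0.0, -386.0, -56.0] dist 390.0 ang 30.0
W2 [0.2, 29.8, 0.0] [125.0, -386.0, -13.0] dist 406.0 ang 30.0
G [0.2, 29.8, 0.0] [149.0, -386.0, 31.0] dist 415.0 ang 30.0
L [0.2, 29.8, 0.0] [132.0, -386.0, 0.0] dist 408.0 ang 30.0
X [0.2, 29.8, 0.0] [2.0, -386.0, 0.0] dist 386.0 ang 30.0
U [0.2, 29.8, 0.0] [2.0, -386.0, -50.0] dist 389.0 ang 30.0
```

Call:
{"api": "arm_command", "payload": {"targets": [0,2,0,0,-15,-15,-0.28,0,6,0,0,-45,-35,-0.28,0,10,0,0,-85,-50,-0.28,0,14,0,0,-125,-56,-0.28,0,18,0,0,-165,-56,-0.28,0,22,0,0,-205,-56,-0.28,0,26,0,0,-245,-56,-0.28,0,29,0,0,-285,-56,-0.28,0,29.8,0,5,-322,-55,-0.28,0,29.8,0,15,-355,-52,-0.28,0,29.8,0,35,-376,-45,-0.28,0,29.8,0,65,-386,-34,-0.28,0,29.8,0,95,-386,-23,-0.28,0,29.8,0,117,-386,-15,-0.28,0,29.8,0,125,-386,-13,-0.28,0,29.8,0,125,-386,-13,-0.28]}}

```text
time: 8.75
tool_pos: [0.5954, 0.0004, 0.1496]
ee_rot: [3.139, -0.516, -0.111]
wrist_force: [0.0, -0.1, -0.1]
width: 0.0598
finger_force: 0.0
```

Run:
```python
from h import *
g=pick('rb'); rows({k:g[k] for k in 'G'})
```

```text
t 8.75 tcp [5.954e-01 4.000e-04 1.496e-01] rpy [179.8 -29.6  -6.3] w 0.0598 ff 0.0 q [-0.09 -0.16  1.81 -0.02  0.97  1.6 ]
G [0.1, 0.4, 0.1] [3.0, 0.0, 47.0] dist 48.0 ang 0.0
```

Call:
{"api": "arm_command", "payload": {"targets": [0,0,0,1,0,8,-0.28,0,0,0,2,0,22,-0.28,0,0,0,2,0,36,-0.28,0,0,0,3,0,44,-0.28,0,0,0,3,0,46,-0.28,0,0,0,3,0,46,-0.28,0,0,0,3,0,46,0.6,0,0,0,3,0,46,0.8,0,0,0,3,0,46,0.8,0,0,0,3,0,46,0.8,0,0,0,3,0,46,0.8]}}

```text
time: 9.85
tool_pos: [0.6219, -0.0028, 0.115]
ee_rot: [3.138, -0.522, -0.11]
wrist_force: [-1.3, -1.1, 2.0]
width: 0.0312
finger_force: 30.0
```

Run:
```python
from h import *
s=robot.snapshot("top"); cv2.imwrite("pics/t2.png",s["color"][...,::-1]); np.savez("t2.npz",c=s["color"],W=pts(s))
rows({k:v for k,v in pick('rb').items() if k in 'GLXU'}|panspot(.04))
W=pts(s); m=(np.hypot(W[...,0]-PAN[0],W[...,1]-PAN[1])<.09)&(W[...,2]>.018)&(W[...,2]<.06); print(m.sum(),cv2.minAreaRect((W[m][:,:2]*1000).astype(np.float32)), np.percentile(W[m][:,2],95))
```

```text
t 9.9 tcp [ 0.6219 -0.0028  0.115 ] rpy [179.8 -29.9  -6.3] w 0.0314 ff 30.0 q [-0.09 -0.07  1.81 -0.02  0.88  1.6 ]
G [0.1, 0.1, 0.1] [-3.0, -0.0, 4.0] dist 5.0 ang 0.0
L [0.1, 0.1, 0.1] [-3.0, 0.0, -31.0] dist 31.0 ang 0.0
X [0.1, 0.1, 0.1] [-116.0, 0.0, -96.0] dist 150.0 ang 0.0
U [0.1, 0.1, 0.1] [-91.0, 0.0, -139.0] dist 166.0 ang 0.0
A [0.2, -29.9, 0.0] [-124.0, 305.0, -86.0] dist 340.0 ang 30.0
H [0.2, -29.9, 0.0] [-164.0, 305.0, -17.0] dist 346.0 ang 30.0
P [0.2, -29.9, 0.0] [-183.0, 305.0, 17.0] dist 356.0 ang 30.0
471 ((428.2079162597656, -368.91668701171875), (32.33734130859375, 110.55757141113281), 84.85616302490234) 0.03958571960543256
```

View pics/t2.png

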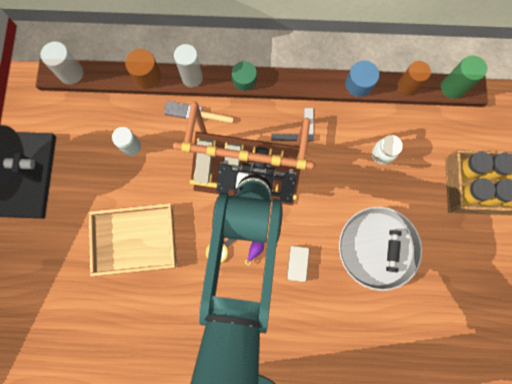

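The first roller lies flat in the pan ((398,250)), and the second is gripped in the rack, about 4 mm shallower than planned.

Call:
{"api": "arm_command", "payload": {"targets": [0,0,0,0,0,-8,0.8,0,0,0,0,0,-22,0.8,0,0,0,-2,0,-34,0.8,0,0,0,-15,0,-43,0.8,0,0,0,-42,0,-58,0.8,0,0,0,-70,0,-76,0.8,0,0,0,-95,0,-93,0.8,0,-2,0,-110,5,-108,0.8,0,-5,0,-112,20,-118,0.8,0,-9,0,-112,45,-122,0.8,0,-13,0,-113,80,-124,0.8,0,-17,0,-114,118,-122,0.8,0,-21,0,-115,156,-120,0.8,0,-25,0,-116,194,-116,0.8,0,-28,0,-119,230,-110,0.8,0,-30,0,-122,264,-102,0.8,0,-30,0,-124,289,-94,0.8,0,-30,0,-124,302,-90,0.8,0,-30,0,-124,305,-90,0.8,0,-30,0,-124,305,-90,0.8]}}

```text
time: 11.9
tool_pos: [0.4363, -0.288, 0.132]
ee_rot: [3.14, 0.002, -0.112]
wrist_force: [0.4, 0.8, -3.4]
width: 0.0313
finger_force: 30.0
```

Run:
```python
from h import *
rows(panspot(.04))
```

```text
t 11.9 tcp [ 0.4363 -0.288   0.132 ] rpy [ 1.799e+02  1.000e-01 -6.400e+00] w 0.0313 ff 30.0 q [-0.69  0.05  1.55 -0.    1.54  0.99]
A [0.1, 0.1, -0.0] [2.0, 1.0, 3.0] dist 4.0 ang 0.0
H [0.1, 0.1, -0.0] [2.0, 1.0, 83.0] dist 83.0 ang 0.0
P [0.1, 0.1, -0.0] [2.0, 1.0, 122.0] dist 122.0 ang 0.0
```

Call:
{"api": "arm_command", "payload": {"targets": [0,0,0,2,1,15,0.8,0,0,0,2,1,45,0.8,0,0,0,2,1,75,0.8,0,0,0,2,1,95,0.8,0,0,0,2,1,107,0.8,0,0,0,2,1,113,0.8,0,0,0,2,1,117,0.8,0,0,0,2,1,117,0.8,0,0,0,2,1,117,0.8]}}

```text
time: 12.8
tool_pos: [0.4387, -0.2906, 0.0157]
ee_rot: [3.138, 0.0, -0.112]
wrist_force: [-0.5, -0.4, -2.4]
width: 0.0311
finger_force: 30.0
```

Call:
{"api": "arm_command", "payload": {"targets": [0,0,0,0,0,0,0.2,0,0,0,0,0,0,0,0,0,0,0,0,0,-0.2,0,0,0,0,0,0,-0.2,0,0,0,0,0,-5,-0.28,0,0,0,0,0,-25,-0.28,0,0,0,0,0,-60,-0.28,0,0,0,0,0,-100,-0.28,0,0,0,0,0,-125,-0.28,0,0,0,0,0,-130,-0.28,0,0,0,0,0,-130,-0.28]}}

```text
time: 13.9
tool_pos: [0.4386, -0.2901, 0.1453]
ee_rot: [3.138, 0.001, -0.112]
wrist_force: [-0.4, -0.3, -0.3]
width: 0.0603
finger_force: 0.0
```

Run:
```python
from h import *
rows(pick('sa'))
```

```text
t 13.9 tcp [ 0.4386 -0.2901  0.1453] rpy [179.8   0.   -6.4] w 0.0603 ff 0.0 q [-0.69  0.05  1.53 -0.    1.56  0.99]
W1 [0.2, 30.0, 0.0] [0.0, -378.0, -53.0] dist 382.0 ang 30.0
W2 [0.2, 30.0, 0.0] [125.0, -378.0, -10.0] dist 398.0 ang 30.0
G [0.2, 30.0, 0.0] [150.0, -378.0, 34.0] dist 408.0 ang 30.0
L [0.2, 30.0, 0.0] [133.0, -378.0, 3.0] dist 401.0 ang 30.0
X [0.2, 30.0, 0.0] [3.0, -378.0, 4.0] dist 378.0 ang 30.0
U [0.2, 30.0, 0.0] [3.0, -378.0, -46.0] dist 381.0 ang 30.0
```

Call:
{"api": "arm_command", "payload": {"targets": [0,2,0,0,-15,-15,-0.28,0,6,0,0,-45,-35,-0.28,0,10,0,0,-85,-48,-0.28,0,14,0,0,-125,-53,-0.28,0,18,0,0,-165,-53,-0.28,0,22,0,0,-205,-53,-0.28,0,26,0,0,-245,-53,-0.28,0,29,0,0,-283,-53,-0.28,0,30,0,5,-318,-52,-0.28,0,30,0,15,-348,-49,-0.28,0,30,0,35,-370,-42,-0.28,0,30,0,65,-378,-31,-0.28,0,30,0,95,-378,-20,-0.28,0,30,0,117,-378,-12,-0.28,0,30,0,125,-378,-10,-0.28,0,30,0,125,-378,-10,-0.28]}}

```text
time: 15.5
tool_pos: [0.6037, 0.0716, 0.15]
ee_rot: [3.138, -0.516, -0.111]
wrist_force: [0.1, -0.7, 0.2]
width: 0.0598
finger_force: 0.0
```

Run:
```python
from h import *
g=pick('sa'); rows({k:g[k] for k in 'G'})
```

```text
t 15.5 tcp [0.6037 0.0716 0.15  ] rpy [179.8 -29.6  -6.3] w 0.0598 ff 0.0 q [ 0.08 -0.11  1.77 -0.12  0.98  1.8 ]
G [0.2, 0.4, 0.1] [3.0, -0.0, 48.0] dist 48.0 ang 0.0
```

Call:
{"api": "arm_command", "payload": {"targets": [0,0.4,0,1,0,8,-0.28,0,0.4,0,1,0,22,-0.28,0,0.4,0,1,0,36,-0.28,0,0.4,0,1,0,46,-0.28,0,0.4,0,1,0,49,-0.28,0,0.4,0,1,0,49,-0.28,0,0.4,0,1,0,49,0.6,0,0.4,0,1,0,49,0.8,0,0.4,0,1,0,49,0.8,0,0.4,0,1,0,49,0.8,0,0.4,0,1,0,49,0.8]}}

```text
time: 16.6
tool_pos: [0.6299, 0.0689, 0.112]
ee_rot: [3.139, -0.529, -0.11]
wrist_force: [-2.2, -0.4, 1.8]
width: 0.0359
finger_force: 30.0
```

Run:
```python
from h import *
rows({k:v for k,v in pick('sa').items() if k in 'GLXU'}|trayspot(-.045))
```

```text
t 16.6 tcp [0.6299 0.0689 0.112 ] rpy [179.8 -30.3  -6.3] w 0.0359 ff 30.0 q [ 0.07 -0.03  1.78 -0.12  0.88  1.81]
G [0.1, -0.3, 0.1] [-1.0, -0.0, 2.0] dist 2.0 ang 0.0
L [0.1, -0.3, 0.1] [-1.0, -0.0, -33.0] dist 33.0 ang 0.0
X [0.1, -0.3, 0.1] [-113.0, 0.0, -99.0] dist 150.0 ang 0.0
U [0.1, -0.3, 0.1] [-88.0, 0.0, -142.0] dist 167.0 ang 0.0
A [4.0, -30.1, -14.2] [-176.0, -193.0, -127.0] dist 290.0 ang 34.0
H [4.0, -30.1, -14.2] [-216.0, -193.0, -57.0] dist 295.0 ang 34.0
P [4.0, -30.1, -14.2] [-236.0, -193.0, -24.0] dist 306.0 ang 34.0
```

Call:
{"api": "arm_command", "payload": {"targets": [0,0,0,0,0,-8,0.8,0,0,0,0,0,-22,0.8,0,0,0,-2,0,-34,0.8,0,0,0,-15,0,-43,0.8,0,0,0,-42,0,-58,0.8,0,0,0,-70,0,-76,0.8,0,0,0,-95,0,-93,0.8,0,-2,-1,-110,-5,-108,0.8,0.5,-5,-2,-116,-20,-118,0.8,1,-9,-4,-124,-40,-124,0.8,1.5,-13,-6,-132,-65,-128,0.8,2,-17,-8,-142,-92,-130,0.8,3,-21,-10,-152,-119,-130,0.8,3,-25,-12,-162,-146,-130,0.8,4,-28,-13,-170,-170,-130,0.8,4,-30,-14.2,-175,-186,-128,0.8,4,-30.1,-14.2,-176,-193,-127,0.8,4,-30.1,-14.2,-176,-193,-127,0.8,4,-30.1,-14.2,-176,-193,-127,0.8]}}

```text
time: 18.5
tool_pos: [0.4363, 0.2844, 0.1322]
ee_rot: [3.141, -0.0, 0.142]
wrist_force: [-0.2, 0.3, -2.5]
width: 0.0358
finger_force: 30.0
```

Run:
```python
from h import *
rows(trayspot(-.045))
s=robot.snapshot("scene"); cv2.imwrite("pics/s3.png",s["color"][...,::-1])
```

```text
t 18.5 tcp [0.4363 0.2844 0.1322] rpy [180.   -0.    8.2] w 0.0358 ff 30.0 q [ 0.47  0.05  1.56 -0.    1.54  1.9 ]
A [0.0, -0.0, -0.0] [1.0, -0.0, 0.0] dist 1.0 ang 0.0
H [0.0, -0.0, -0.0] [1.0, -0.0, 80.0] dist 80.0 ang 0.0
P [0.0, -0.0, -0.0] [1.0, -0.0, 119.0] dist 119.0 ang 0.0
```

View pics/s3.png

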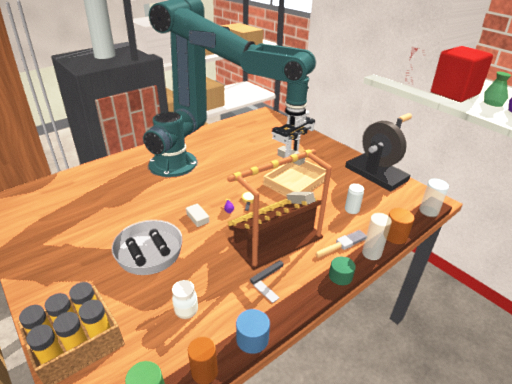

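Both rollers lie side by side in the pan ((134,251), (160,242)); the first stone is held above the tray (~(290,155)), and one stone remains on the rack.

Call:
{"api": "arm_command", "payload": {"targets": [0,0,0,1,0,15,0.8,0,0,0,1,0,45,0.8,0,0,0,1,0,75,0.8,0,0,0,1,0,95,0.8,0,0,0,1,0,107,0.8,0,0,0,1,0,113,0.8,0,0,0,1,0,116,0.8,0,0,0,1,0,116,0.8,0,0,0,1,0,116,0.8]}}

```text
time: 19.45
tool_pos: [0.4385, 0.2856, 0.017]
ee_rot: [-3.141, -0.002, 0.143]
wrist_force: [-0.8, -0.9, -3.9]
width: 0.0359
finger_force: 30.0
```

Call:
{"api": "arm_command", "payload": {"targets": [0,0,0,0,0,0,0.2,0,0,0,0,0,0,0,0,0,0,0,0,0,-0.2,0,0,0,0,0,0,-0.2,0,0,0,0,0,-5,-0.28,0,0,0,0,0,-25,-0.28,0,0,0,0,0,-60,-0.28,0,0,0,0,0,-100,-0.28,0,0,0,0,0,-125,-0.28,0,0,0,0,0,-130,-0.28,0,0,0,0,0,-130,-0.28]}}

```text
time: 20.55
tool_pos: [0.4381, 0.2853, 0.1466]
ee_rot: [-3.141, -0.002, 0.143]
wrist_force: [0.3, -0.3, -1.3]
width: 0.0601
finger_force: 0.0
```

Run:
```python
from h import *
rows(pick('sb'))
```

```text
t 20.55 tcp [0.4381 0.2853 0.1466] rpy [-1.799e+02 -1.000e-01  8.200e+00] w 0.0601 ff 0.0 q [0.47 0.04 1.53 0.   1.56 1.9 ]
W1 [-3.9, 29.7, 14.2] [32.0, 134.0, -50.0] dist 146.0 ang 33.0
W2 [-3.9, 29.7, 14.2] [152.0, 165.0, -6.0] dist 225.0 ang 33.0
G [-3.9, 29.7, 14.2] [177.0, 172.0, 37.0] dist 249.0 ang 33.0
L [-3.9, 29.7, 14.2] [160.0, 167.0, 7.0] dist 231.0 ang 33.0
X [-3.9, 29.7, 14.2] [34.0, 135.0, 7.0] dist 139.0 ang 33.0
U [-3.9, 29.7, 14.2] [34.0, 134.0, -43.0] dist 145.0 ang 33.0
```

Call:
{"api": "arm_command", "payload": {"targets": [0,3,1,3,10,-15,-0.28,-1,8,3,8,30,-30,-0.28,-1.5,13,6,14,55,-45,-0.28,-2,18,8,20,80,-50,-0.28,-3,23,11,26,105,-50,-0.28,-4,27,13,30,125,-50,-0.28,-3.9,29.7,14.2,36,135,-48,-0.28,-3.9,29.7,14.2,55,140,-42,-0.28,-3.9,29.7,14.2,85,148,-31,-0.28,-3.9,29.7,14.2,115,156,-20,-0.28,-3.9,29.7,14.2,140,162,-11,-0.28,-3.9,29.7,14.2,152,165,-6,-0.28,-3.9,29.7,14.2,152,165,-6,-0.28,-3.9,29.7,14.2,152,165,-6,-0.28]}}

```text
time: 21.95
tool_pos: [0.6105, 0.1434, 0.1503]
ee_rot: [3.139, -0.519, -0.11]
wrist_force: [0.7, -0.4, 0.1]
width: 0.0603
finger_force: 0.0
```

Run:
```python
from h import *
g=pick('sb'); rows({k:g[k] for k in 'G'})
```

```text
t 21.95 tcp [0.6105 0.1434 0.1503] rpy [179.8 -29.7  -6.3] w 0.0603 ff 0.0 q [ 0.24 -0.05  1.72 -0.2   1.    1.99]
G [0.1, 0.3, 0.1] [3.0, -0.0, 49.0] dist 49.0 ang 0.0
```

Call:
{"api": "arm_command", "payload": {"targets": [0,0.3,0,1,0,8,-0.28,0,0.3,0,1,0,22,-0.28,0,0.3,0,1,0,36,-0.28,0,0.3,0,1,0,47,-0.28,0,0.3,0,1,0,50,-0.28,0,0.3,0,1,0,50,-0.28,0,0.3,0,1,0,50,0.6,0,0.3,0,1,0,50,0.8,0,0.3,0,1,0,50,0.8,0,0.3,0,1,0,50,0.8,0,0.3,0,1,0,50,0.8]}}

```text
time: 23.05
tool_pos: [0.6373, 0.1404, 0.1096]
ee_rot: [3.14, -0.527, -0.111]
wrist_force: [-0.6, -0.8, 2.3]
width: 0.0358
finger_force: 30.0
```

Run:
```python
from h import *
rows({k:v for k,v in pick('sb').items() if k in 'GLXU'}|trayspot(.045))
s=robot.snapshot("top"); W=pts(s)
D=W[...,:2]-TRAY; u=D@np.array([[np.cos(TY),-np.sin(TY)],[np.sin(TY),np.cos(TY)]])
m=(abs(u[...,0])<.074)&(abs(u[...,1])<.098)&(W[...,2]>.022)&(W[...,2]<.08); print(m.sum(),cv2.minAreaRect((u[m]*1000).astype(np.float32)),np.percentile(W[m][:,2],[50,95]))
```

```text
t 23.05 tcp [0.6373 0.1404 0.1096] rpy [179.9 -30.2  -6.3] w 0.0358 ff 30.0 q [ 0.22  0.03  1.72 -0.21  0.9   1.99]
G [0.1, -0.2, 0.1] [0.0, -0.0, -0.0] dist 0.0 ang 0.0
L [0.1, -0.2, 0.1] [0.0, -0.0, -35.0] dist 35.0 ang 0.0
X [0.1, -0.2, 0.1] [-112.0, -0.0, -101.0] dist 151.0 ang 0.0
U [0.1, -0.2, 0.1] [-87.0, -0.0, -144.0] dist 168.0 ang 0.0
A [3.9, -30.0, -14.2] [-194.0, -208.0, -139.0] dist 317.0 ang 33.0
H [3.9, -30.0, -14.2] [-234.0, -208.0, -70.0] dist 321.0 ang 33.0
P [3.9, -30.0, -14.2] [-254.0, -208.0, -36.0] dist 330.0 ang 33.0Traceback (most recent call last):
  File "<stdin>", line 5, in <module>
    return _quantile_unchecked(
        a, q, axis, out, overwrite_input, method, keepdims, weights)
    return _ureduce(a,
                    func=_quantile_ureduce_func,
    ...<5 lines>...
                    overwrite_input=overwrite_input,
                    method=method)
    r = func(a, **kwargs)
    result = _quantile(arr,
                       quantiles=q,
    ...<2 lines>...
                       out=out,
                       weights=wgt)
    slices_having_nans = np.isnan(arr[-1, ...])
                                  ~~~^^^^^^^^^
IndexError: index -1 is out of bounds for axis 0 with size 0
```

Run:
```python
from h import *
s=robot.snapshot("top"); W=pts(s); cv2.imwrite("pics/t4.png",s["color"][...,::-1])
c=W[205:280,88:178]; print(np.nanpercentile(c[...,2],[5,50,90,99]), np.isnan(c[...,2]).mean(), c[37,45])
```

```text
[0.00055286 0.01835792 0.45075843 0.46265554] 0.003851851851851852 [0.42315859 0.33115726 0.00864437]
```

View pics/t4.png

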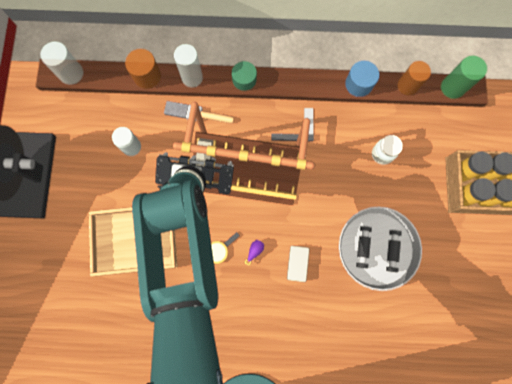

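The arm covers the first stone's spot in the tray. The other half (~(110,240)) is empty, and both rollers lie apart in the pan ((364,247), (395,250)). I'll carry the last stone over.

Call:
{"api": "arm_command", "payload": {"targets": [0,0,0,0,0,-8,0.8,0,0,0,0,0,-22,0.8,0,0,0,-2,0,-34,0.8,0,0,0,-15,0,-43,0.8,0,0,0,-42,0,-58,0.8,0,0,0,-70,0,-76,0.8,0,0,0,-95,0,-93,0.8,0,-2,-1,-112,-5,-110,0.8,0.5,-5,-2,-122,-20,-122,0.8,1,-9,-4,-132,-42,-130,0.8,1.5,-13,-6,-144,-68,-136,0.8,2,-17,-8,-155,-97,-139,0.8,3,-21,-10,-166,-127,-140,0.8,3,-25,-12,-177,-156,-140,0.8,4,-28,-13,-187,-182,-140,0.8,4,-30,-14.2,-193,-200,-140,0.8,4,-30,-14.2,-194,-208,-140,0.8,4,-30,-14.2,-194,-208,-140,0.8,4,-30,-14.2,-194,-208,-140,0.8]}}

```text
time: 25.05
tool_pos: [0.4234, 0.3731, 0.1326]
ee_rot: [-3.141, -0.001, 0.143]
wrist_force: [0.5, -0.1, -2.2]
width: 0.0353
finger_force: 30.0
```

Run:
```python
from h import *
rows(trayspot(.045))
s=robot.snapshot("top"); cv2.imwrite("pics/t5.png",s["color"][...,::-1])
```

```text
t 25.05 tcp [0.4234 0.3731 0.1326] rpy [-180.    -0.     8.2] w 0.0353 ff 30.0 q [0.62 0.14 1.45 0.   1.54 2.05]
A [-0.0, -0.0, -0.0] [1.0, -0.0, 1.0] dist 1.0 ang 0.0
H [-0.0, -0.0, -0.0] [1.0, -0.0, 81.0] dist 81.0 ang 0.0
P [-0.0, -0.0, -0.0] [1.0, -0.0, 120.0] dist 120.0 ang 0.0
```

View pics/t5.png

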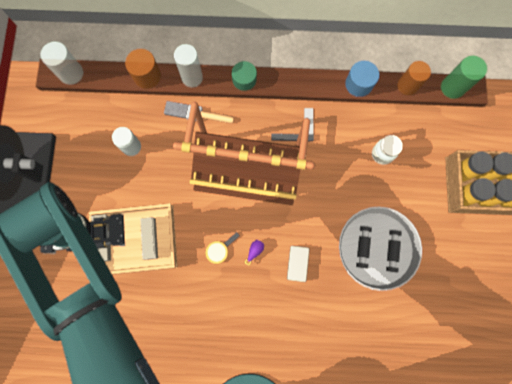

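The rack is empty. The first stone lies flat in the tray at (150,238), and the second is held over the left half at (103,245). Lowering it.

Call:
{"api": "arm_command", "payload": {"targets": [0,0,0,1,0,15,0.8,0,0,0,1,0,45,0.8,0,0,0,1,0,75,0.8,0,0,0,1,0,95,0.8,0,0,0,1,0,108,0.8,0,0,0,1,0,115,0.8,0,0,0,1,0,118,0.8,0,0,0,1,0,118,0.8,0,0,0,1,0,118,0.8]}}

```text
time: 26.0
tool_pos: [0.4255, 0.3745, 0.0153]
ee_rot: [-3.139, -0.002, 0.143]
wrist_force: [0.0, 0.3, -2.0]
width: 0.0358
finger_force: 30.0
```

Call:
{"api": "arm_command", "payload": {"targets": [0,0,0,0,0,0,0.2,0,0,0,0,0,0,0,0,0,0,0,0,0,-0.2,0,0,0,0,0,0,-0.2,0,0,0,0,0,-5,-0.28,0,0,0,0,0,-25,-0.28,0,0,0,0,0,-60,-0.28,0,0,0,0,0,-100,-0.28,0,0,0,0,0,-135,-0.28,0,0,0,-30,0,-150,-0.28,0,0,0,-70,0,-155,-0.28,0,0,0,-110,0,-155,-0.28,0,0,0,-130,0,-155,-0.28,0,0,0,-130,0,-155,-0.28]}}

```text
time: 27.4
tool_pos: [0.2941, 0.3552, 0.1701]
ee_rot: [-3.139, -0.001, 0.145]
wrist_force: [1.5, 0.1, 0.2]
width: 0.0603
finger_force: 0.0
```

Run:
```python
from h import *
s=robot.snapshot("top"); cv2.imwrite("pics/t6.png",s["color"][...,::-1]); W=pts(s)
for n,c in(("tray",TRAY),("pan",PAN)):
    m=(np.hypot(*(np.moveaxis(W[...,:2]-c,-1,0)))<.09)&(W[...,2]>.022)&(W[...,2]<.08); print(n,m.sum(),np.percentile(W[m][:,2],[50,90,99]).round(3))
```

```text
tray 1486 [0.041 0.044 0.047]
pan 902 [0.034 0.039 0.043]
```

View pics/t6.png

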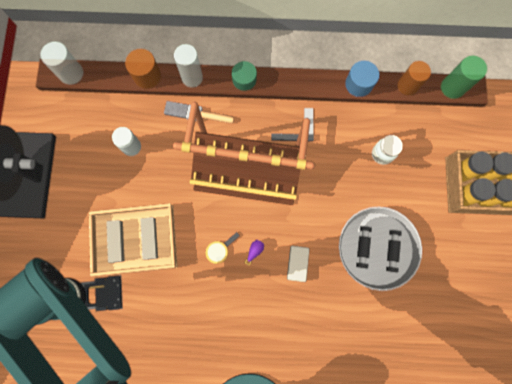

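Both stones lie flat side by side in the tray ((114,241), (149,238)) and both rollers in the pan. The bystanders haven't moved and the arm is clear.

```bash
python3 -c "
from bench import robot
print(robot.close_job())"
```

```text
the job is handed in; nothing more can be done
None
```

The job is handed in at about 27 s of the 72 s allowed: both rollers lie flat in the pan, both stones lie flat in the tray, and in the last picture the bystanders were where they started and the arm was clear.

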